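Feed the dish of tablets through the intake flap

TASK

Push the petri dish of tablets along the loading table with the fingertips, in through the orange gravity flap, until it has dropped off the table's edge and lies flat in the sunken well behind the flap. Then draw the fingers back out so that the flap swings fully shut. Only push the dish, gently: never grip, lift or overturn it, and do not disturb the two steel weights on the table or the two vials on the worktop.

Things in the scene. Friction and masses are not known exactly. Their poses are not given: they have to be found in the camera images.
- intake: White tablet scanner intake, fixed, 308 x 280 mm. Origin on the worktop straight below the flap; +x = inward (the way the dish goes), y left, z up. Flat level loading table 40 mm above the origin, x -175 to -5 mm, 280 mm wide, ending in a square edge at x = -5 mm. Two low lead-in rails, 9 mm high, widen from the posts to y = +-101 mm at x = -50 mm.
- flap (a joint): Orange gravity flap across the doorway, 40 g, 3 mm thick, hung on side stubs 88 mm above the intake's origin. 0 = shut; grows to 1.4 rad as its lower edge swings inward and up; it cannot swing outward. Falls shut by itself in under 1 s. Plate: y +-79 mm, from 22 to 45 mm below the hinge; above it only ears at y = +-72 to +-79 mm, open between them.
- flap_edge (a point): Middle of the flap's lower edge, 3 mm above table height when shut. The dish pushes the flap open when slid against it.
- doorway (a point): Point at table height (40 mm above the worktop) straight below the flap, in the middle of the doorway. Aluminium posts stand at y = +-83 to +-93 mm, tops 55 mm above this point. Nothing crosses between them but the flap, so a vertical finger may follow the dish up to 15 mm past here, with the flap leaning on it.
- well (a point): Floor of the well, 40 mm behind the flap, on the intake's middle line. The floor is 24 mm above the worktop (16 mm below the table), x -5 to 88 mm and y -83 to 83 mm in the intake's frame, open above. Housings beside and behind it rise 42 mm above this floor. The dish drops in when its rear has passed the table's edge.
- petri_dish: Clear round shallow dish with orange tablets in it, 65 mm diameter, 13 mm high, about 30 to 55 g, loose on the loading table in front of the flap. Origin at the centre of its underside, z up. It pushes the flap open itself when slid against it.
- weight_1: Steel calibration weight, 24 mm diameter, 30 mm high, standing at one side of the loading table; origin at the centre of its underside. Not to be disturbed.
- weight_2: Smaller steel calibration weight, 19 mm diameter, 22 mm high, standing at the other side of the loading table; origin at the centre of its underside. Not to be disturbed.
- vial_01: Clear vial with a white cap, 23 mm diameter, 48 mm high, on the worktop to the right; origin under its centre. Not to be disturbed.
- vial_02: Clear vial with a blue cap, 23 mm diameter, 48 mm high, on the worktop to the right; origin under its centre. Not to be disturbed.
There are look-alikes about, which are no part of the job. Of the things shaped like the petri_dish, the clear one is meant.

How it is judged:
On the way:
1. the dish, lying on the table, has pushed the flap open and is passing under it (value of joint flap above 0.25 rad and x of petri_dish in the frame of intake between -0.03 and 0.02 m), for 0.05 s.
At the end, for the whole second after the job is handed in: The dish lies at rest and upright, flat on the well's floor behind the flap (underside within 3 mm of the floor, tilt under 0.1 rad), and the flap hangs shut (under 0.06 rad) (x of petri_dish in the frame of intake between 0.02 and 0.062 m and y of petri_dish in the frame of intake between -0.055 and 0.055 m and z of petri_dish in the frame of intake below 0.027 m and angle between petri_dish's own z axis and vertical below 0.1 rad and linear speed of petri_dish below 0.02 m/s and value of joint flap below 0.06 rad); the robot touches nothing.
It fails at once if the dish was lifted off the table (its centre more than 15 mm above it) (z of petri_dish in the frame of intake above 0.055 m).
It fails at once if the dish was tipped over (tilt over 0.8 rad) (angle between petri_dish's own z axis and vertical above 0.8 rad).
It fails at once if the dish was gripped or pushed roughly (fingers on the dish with over 12 N) (contact force between the fingers and petri_dish above 12 N).
It fails at once if a weight or a vial was disturbed (moved more than 15 mm) (distance of any of weight_1, weight_2, vial_01, vial_02 from where it was at the start of the episode above 0.015 m).
It also fails if it takes over 38 s, if anything falls off the work surface, if the arm or the gripper's body presses on something with over 40 N, if the wrist force passes 120 N, or if a joint passes its speed limit or range.

ROBOT

A 7-joint arm with a two-finger parallel gripper is mounted at the origin on a cart in front of the work surface, level with it; the furniture and walls round the work are solid. World frame = base frame: x ahead of the robot, y to its left, z up, the work surface at z = 0. Lengths are in m, angles in rad, forces in N, time in s.
With the tool pointing down it reaches from about 0.4 to 0.75 m from the base axis. Payload 19.5 kg.
Tool frame: the origin (TCP) lies at the very end of the fingers, on their centre line; the grasp point (between the pads) lies 19 mm behind it; z points along the fingers, y is the line along which they close (so a half turn about z gives the same grasp; the last joint's range is limited). The gripper opens to 85 mm and grips with 20 to 120 N. Pads are 22 mm wide; open, the fingers measure 114 mm over their backs; the gripper's body (76 mm by 85 mm) begins 54 mm behind the grasp point. The pads swing forward as they close: fully open they stand 13 mm farther back than shut.
Start: joints at [1.203, 0.707, -0.028, 1.485, 0.022, 0.951, -0.075], TCP at [0.184, -0.545, 0.231] pointing down, gripper open.
Joint ranges: [-2.71, 2.71], [-0.32, 2.16], [-1.57, 1.52], [0, 2.45], [-1.46, 4.6], [0, 2.02], [-2.83, 2.83]. Speed limits (rad/s): [1.89, 1.89, 2.57, 2.57, 3.01, 3.01, 3.01].

INTERFACE

Orientations are given as a unit quaternion [x, y, z, w].
In Python, from rig import sensors, eyes, workorder gives the robot as it stands.
- The arm moves only by the tool step_arm, never from a script. Its argument "moves" is a list of rows, each a list of 4 numbers: the shift along the tool's x, y, z in mm, then the turn about the tool's z in degrees. A call has 1 to 8 rows; each row is the pose to reach, as a shift and turn from the pose commanded when the call began, along the tool's axes at that moment; what a row does not reach only later rows make up. A row lasts 1/8 s, in which the tool goes at most 62.5 mm and 10.7 degrees, less where a joint would pass 70% of its speed; a pose out of reach is approached as far as the arm can. A call with a gripper value outside its range is refused whole. "gripper" is the opening, from 0 (shut) to 1 (fully open), set as the call begins (left out, the last holds). The fingers move at their own pace and stop on an object; "squeeze" is the grip in N (left out, the last holds). Time passes only in rows, so rows that repeat a pose let the fingers close. It gives the time, the measured TCP pose, the force, the opening and the grip force at its end, in the units of the state.
- sensors.observe(): the state, without advancing time (a new reading comes with each control period).
- eyes.get_image(name): name is "scene" or "top" or "wrist"; returns (picture, depth): 400x640x3 uint8, blue, green, red; 400x640 float32, m along the optical axis (not along the pixel's ray), 0 where there is no reading.
- eyes.camera_info(name): a dict with "vfov" (degrees; the focal length in pixels is half the picture's height over the tangent of half this angle, whatever the lens; pixels are square), "cx", "cy" (the principal point, pixels), "extrinsics" (4x4, takes a point from world to camera coordinates). Camera axes: x right, y up, looking along -z (the intrinsics and any distortion apply to the point x, -y, -z); pixel columns grow to the right and rows downward; lengths in m; the calibration is good to about 2 mm. A picture is of the moment at which its call begins: read the wrist's pose just before it. camera_info takes no time and is no camera call; for the wrist camera it gives the pose at the moment of the call.
- workorder.sign_off(): hands the job in; it is judged then, once.
The state is a dict: "t": time; "q": joint angles; "qvel": joint speeds; "tau": joint torques, N m; "position": TCP position; "tcp_rot": TCP orientation; "ft_force": force on the tool from outside, world axes, zero at the start; "ft_torque": the same for the moment, N m; "grip_width": opening from 0.0 (shut) to 1.0 (fully open); "grasp_force": force on a finger pad.
Only numpy, scipy, OpenCV 4.12 (cv2) and the standard library are available. Lean on these libraries where they do the work, as an engineer would, in place of code of your own. Each camera call takes 0.05 s, during which the arm holds its last target. There are 200 camera calls.

## Working session

There is one attempt and no reset: what is moved stays moved. The work goes in short steps, Python scripts to look and compute and a tool call to move; the robot and the scene stay as the last step left them, time stands still between calls to the robot, and variables do not carry over. Pictures are saved under pics/ and viewed, at most 10 in all, crops included, and the job is handed in when it is done.

Besides the shell and the picture viewer there is one more tool, called after ">>>" as name(argument=value, ...), one argument or row to a line, values as JSON. step_arm: Moves the arm, as the interface text tells. Its arguments: {"type":"object","properties":{"moves":{"type":"array"},"gripper":{"type":"number"},"squeeze":{"type":"number"}},"required":["moves"]}

```bash
mkdir -p pics; cat > h.py <<'E'
import numpy as np, cv2
from rig import sensors, eyes, workorder
def cam(n):
    i=eyes.camera_info(n); f=200/np.tan(np.radians(i["vfov"])/2); return i,f,np.array(i["extrinsics"])
def plane(n,u,v,z,ci=None):
    i,f,E=ci or cam(n); R=E[:3,:3]; t=E[:3,3]; c=-R.T@t
    d=R.T@np.array([(u-i["cx"])/f,-(v-i["cy"])/f,-1]); s=(z-c[2])/d[2]; return c+s*d
def pts(n,dep):
    i,f,E=cam(n); v,u=np.mgrid[0:400,0:640]; P=np.stack([(u-i["cx"])/f*dep,-(v-i["cy"])/f*dep,-dep],-1)
    return (P-E[:3,3])@E[:3,:3]
E
python3 - <<'E'
from h import *
for n in("top","scene"):
    p,d=eyes.get_image(n); cv2.imwrite(f"pics/{n}.png",p); np.savez(f"{n}.npz",p=p,d=d); i=eyes.camera_info(n); print(n,{k:v for k,v in i.items() if k!="extrinsics"},np.round(i["extrinsics"],3).tolist())
s=sensors.observe(); print(s["t"],s["position"],s["tcp_rot"],s["q"])
E
```

```text
top {'vfov': 43.001855557114396, 'cx': 314.7292613118076, 'cy': 198.6299701974283} [[0.026, -1.0, 0.0, -0.045], [0.995, 0.026, 0.098, -0.569], [-0.098, -0.002, 0.995, -1.187], [0.0, 0.0, 0.0, 1.0]]
scene {'vfov': 56.764674337588524, 'cx': 323.013740595733, 'cy': 194.84273061843143} [[0.572, -0.82, 0.009, -0.342], [0.359, 0.26, 0.896, -0.267], [-0.737, -0.509, 0.444, -0.481], [0.0, 0.0, 0.0, 1.0]]
0.1 [ 0.18396646 -0.54453926  0.23089886] [ 9.86757363e-01  1.62202601e-01 -1.09604574e-04 -4.58756441e-04] [ 1.20326267  0.70700775 -0.02758947  1.48492919  0.022027    0.95090187
 -0.07548242]
```

View pics/top.png

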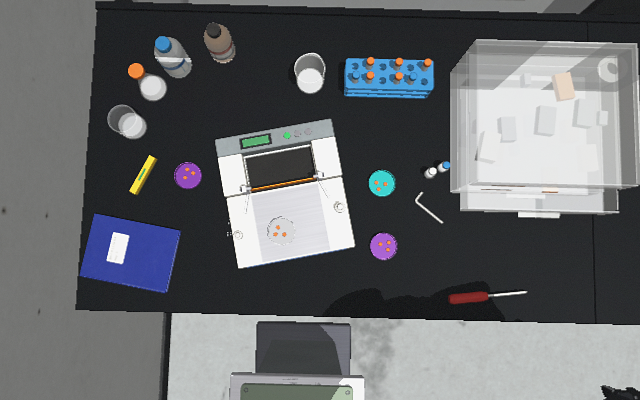

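View pics/scene.png

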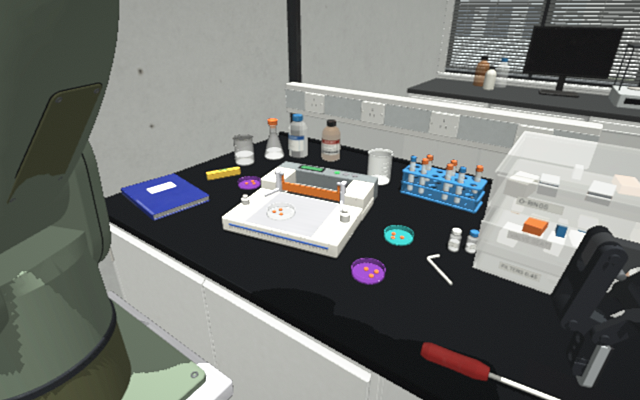

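The top view shows the intake at about (285,195), with the flap at (283,184), the clear dish at (281,231), and the weights near (238,235) and (339,208). The purple and cyan dishes are the look-alikes. Next I'll measure.

```bash
python3 - <<'E'
from h import *
Z=np.load("top.npz"); p,d=Z["p"],Z["d"]; W=pts("top",d)
c=p[100:290,200:370]; cv2.imwrite("pics/crop.png",cv2.resize(c,None,fx=3.5,fy=3.0*3.5/3.5*1.0,interpolation=cv2.INTER_CUBIC) if 0 else cv2.resize(c,(510,570),interpolation=cv2.INTER_CUBIC))
hsv=cv2.cvtColor(p,cv2.COLOR_BGR2HSV); m=cv2.inRange(hsv,(5,120,100),(22,255,255))
m[:150]=0;m[270:]=0;m[:,:215]=0;m[:,360:]=0
n,l,st,ce=cv2.connectedComponentsWithStats(m)
for k in range(1,n):
    if st[k,4]>3: print("orange",st[k],ce[k],plane("top",*ce[k],.045), np.median(W[l==k],0))
# front corners/ table: points with height ~.04
t=(abs(W[...,2]-.04)<.008)&(d>0)
t[:100]=0;t[290:]=0;t[:,:200]=0;t[:,370:]=0
t=cv2.morphologyEx(t.astype(np.uint8),cv2.MORPH_OPEN,np.ones((3,3)))
q=W[t>0]; print(len(q),np.median(q,0)); r=cv2.minAreaRect((q[:,:2]*1000).astype(np.float32)); print(r,cv2.boxPoints(r))
# whole intake: >.02
t=(W[...,2]>.02)&(d>0); t[:110]=0;t[280:]=0;t[:,:205]=0;t[:,365:]=0
q=W[t]; r=cv2.minAreaRect((q[:,:2]*1000).astype(np.float32)); print("all",r,cv2.boxPoints(r))
# flap ends
ys,xs=np.where(m[:200]>0)
for k in (xs.argmin(),xs.argmax()): print("flapend",xs[k],ys[k],plane("top",xs[k],ys[k],.055),W[ys[k],xs[k]])
S=np.load("scene.npz")["p"]; cv2.imwrite("pics/scrop.png",cv2.resize(S[150:260,210:390],(720,440),interpolation=cv2.INTER_CUBIC))
E
```

```text
orange [251 178  65  13 154] [282.24025974 183.61038961] [0.60200017 0.04818401 0.045     ] [0.60043516 0.04757022 0.06303009]
orange [276 226   4   3   9] [277.66666667 227.11111111] [0.49885793 0.05555661 0.045     ] [0.49910832 0.05491068 0.04416583]
orange [274 233   3   3   9] [275. 234.] [0.48256333 0.06126445 0.045     ] [0.48248478 0.0612053  0.04469487]
orange [283 233   3   3   9] [284. 234.] [0.48311945 0.04017418 0.045     ] [0.48307644 0.04017036 0.04630654]
8162 [0.5112581  0.02809441 0.03966569]
((513.2108764648438, 28.308273315429688), (170.55345153808594, 280.391845703125), 12.10159683227539) [[ 400.43774   147.51077 ]
 [ 459.2207   -126.65005 ]
 [ 625.984     -90.894226]
 [ 567.20105   183.2666  ]]
all ((579.9833984375, 42.59040832519531), (309.3992004394531, 280.57122802734375), 12.19776439666748) [[ 399.13577   147.023   ]
 [ 458.41678  -127.214096]
 [ 760.83105   -61.84218 ]
 [ 701.55005   212.39491 ]]
flapend 251 190 [0.58370533 0.12023181 0.055     ] [0.58367148 0.12019309 0.0553003 ]
flapend 315 178 [ 0.61604313 -0.02901693  0.055     ] [ 0.61565433 -0.02902448  0.05777572]
```

View pics/crop.png

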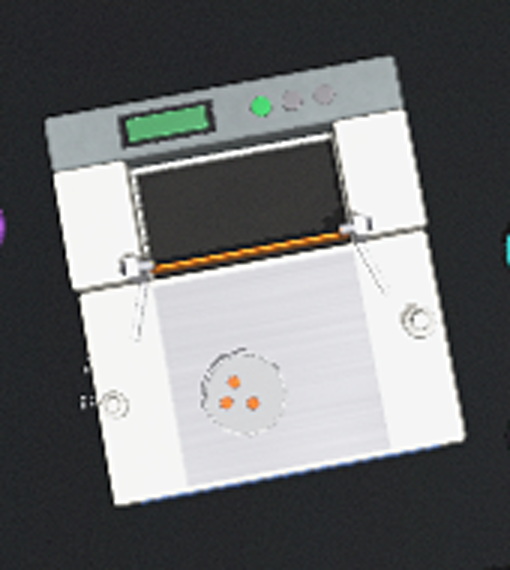

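View pics/scrop.png

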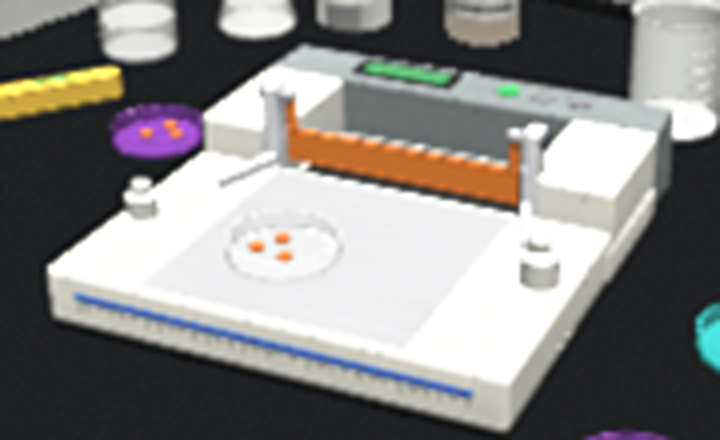

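The intake yaw is 12.2°, with its origin at about (600.5, 47.0) mm. The measured 309×281 mm footprint and 39.7 mm table height match the given sizes. The dish is at intake (-107, +23) mm. I'll go round to a point behind the dish, staying high.

>>> step_arm(
  moves=[
    [40,-31,0,2],
    [80,-62,0,4],
    [120,-93,0,6.5],
    [160,-124,0,6.5],
    [200,-155,0,6.5],
    [240,-186,0,6.5],
    [280,-217,0,6.5],
    [310,-267,0,6.5],
  ],
  gripper=0.35,
)

```text
t: 1.1
position: [0.3932, -0.1912, 0.231]
tcp_rot: [0.994, 0.106, 0.0, -0.0]
ft_force: [0.8, 0.2, -0.1]
grip_width: 0.349
grasp_force: 0.0
```

```bash
cat > st.py <<'E'
from h import *
from scipy.spatial.transform import Rotation as R
a=np.radians(12.2); O=np.array([.6005,.047])
X=np.array([np.cos(a),np.sin(a)]); Y=np.array([-X[1],X[0]])
def I(P): D=np.array(P)[:2]-O; return np.round([D@X*1e3,D@Y*1e3],1)
def rep():
    s=sensors.observe(); M=R.from_quat(s["tcp_rot"]).as_matrix()
    print("t",s["t"],"pos",np.round(s["position"],4),"intake",I(s["position"]),"yaw",np.degrees(np.arctan2(M[1,0],M[0,0])),"down",M[:,2].round(3),"w",s["grip_width"],"F",np.round(s["ft_force"],2))
    T=np.array([*(O-.166*X+.023*Y),.0]); print("delta tool mm to start at z=0:",(M.T@(T-s["position"])*1e3).round(1))
E
python3 -c "
from st import *
rep()"
```

```text
t 1.1 pos [ 0.3932 -0.1912  0.231 ] intake [-252.9 -189. ] yaw 12.153195941767889 down [ 0.  0. -1.] w 0.34891589205295964 F [ 0.84  0.19 -0.12]
delta tool mm to start at z=0: [  86.7 -212.1  231. ]
```

>>> step_arm(
  moves=[
    [22,-53,0,0],
    [44,-106,0,0],
    [66,-159,0,0],
    [87,-212,0,0],
    [87,-212,50,0],
    [87,-212,100,0],
    [87,-212,141,0],
    [87,-212,141,0],
  ],
)

```text
t: 2.1
position: [0.4315, 0.0328, 0.0888]
tcp_rot: [0.994, 0.106, -0.002, -0.0]
ft_force: [-0.3, -0.3, 0.6]
grip_width: 0.35
grasp_force: 0.0
```

```bash
python3 -c "
from st import *
rep()
p,d=eyes.get_image('wrist'); cv2.imwrite('pics/w1.png',p)
ci=cam('wrist'); E=ci[2]; print('campos',-E[:3,:3].T@E[:3,3])
p,d=eyes.get_image('top'); cv2.imwrite('pics/t2.png',cv2.resize(p[100:290,200:370],(510,570)))
"
```

```text
t 2.1 pos [0.4315 0.0328 0.0888] intake [-168.2   21.9] yaw 12.156550132311379 down [-0.004 -0.    -1.   ] w 0.35006601460360215 F [-0.34 -0.34  0.6 ]
delta tool mm to start at z=0: [ 2.6 -1.1 88.7]
campos [0.51184066 0.04999975 0.23314809]
```

View pics/w1.png

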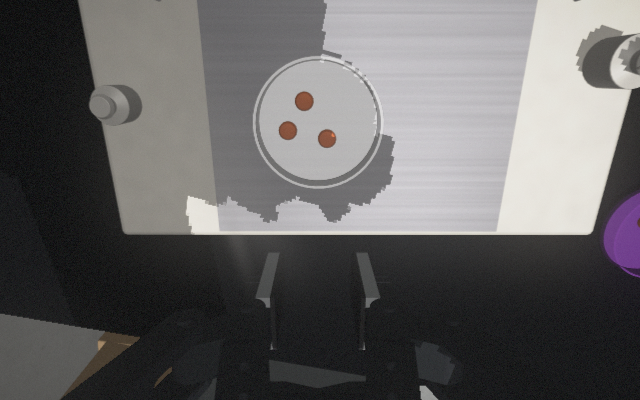

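The wrist view shows the dish at (318,122), centred on the fingers at columns 270 and 366. The table's front edge is at row 233, and the weights are well to the sides. I'll check the dish position with this view.

```bash
python3 -c "
from st import *
for n,u,v,z in (('c',318,121,.053),('l',253,122,.053),('r',383,122,.053),('rear',318,187,.053),('front',318,56,.053),('edgeL',126,234,.04),('edgeR',592,234,.04),('fingL',270,255,.09),('fingR',366,255,.09)):
    P=plane('wrist',u,v,z); print(n,P.round(4),I(P))
"
```

```text
c [0.4928 0.0454 0.053 ] [-105.6   21.2]
l [0.4855 0.0773 0.053 ] [-106.    53.9]
r [0.4992 0.0134 0.053 ] [-106.1  -11.5]
rear [0.459  0.0381 0.053 ] [-140.2   21.2]
front [0.5225 0.0519 0.053 ] [-75.2  21.2]
edgeL [0.4023 0.1434 0.04  ] [-173.4  136.1]
edgeR [ 0.461  -0.1293  0.04  ] [-173.6 -142.9]
fingL [0.4338 0.055  0.09  ] [-161.3   43.1]
fingR [0.4429 0.0125 0.09  ] [-161.3   -0.5]
```

The dish is at (-106, 21) mm, 65 mm wide as specified. Now I'll descend.

>>> step_arm(
  moves=[
    [0,0,20,0],
    [0,0,36,0],
    [0,0,42,0],
    [0,0,46,0],
    [0,0,46,0],
  ],
)

```text
t: 2.82
position: [0.4329, 0.0331, 0.0449]
tcp_rot: [0.994, 0.106, 0.0, -0.0]
ft_force: [-0.3, 0.9, 0.2]
grip_width: 0.346
grasp_force: 0.0
```

```bash
python3 -c "
from st import *
rep()
p,d=eyes.get_image('scene'); cv2.imwrite('pics/s3.png',cv2.resize(p[120:260,200:400],(800,560),interpolation=cv2.INTER_CUBIC))
"
```

```text
t 2.825 pos [0.4329 0.0331 0.0449] intake [-166.8   21.8] yaw 12.16389348377182 down [ 0.001  0.    -1.   ] w 0.346246611228314 F [-0.33  0.9   0.24]
delta tool mm to start at z=0: [ 0.7 -1.2 44.9]
```

View pics/s3.png

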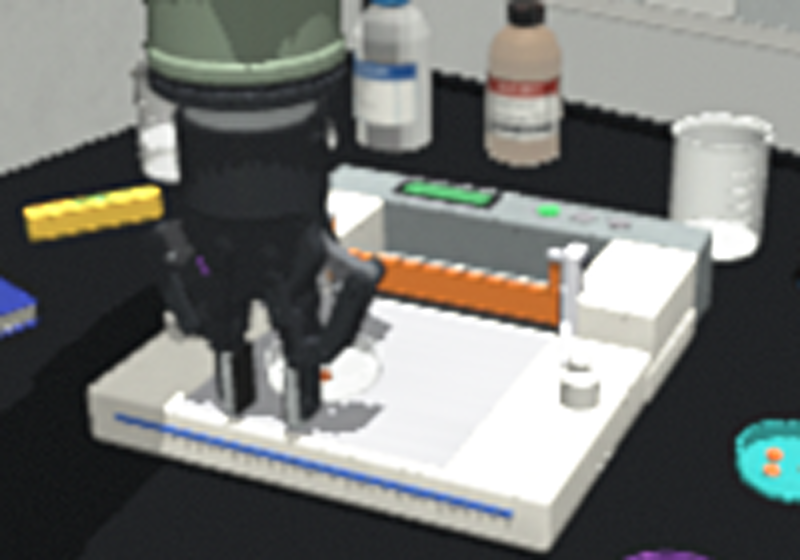

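The fingers are just behind the dish and clear of the weights. I'll start pushing slowly.

>>> step_arm(
  moves=[
    [7,0,2,0],
    [13,0,2,0],
    [18,0,2,0],
    [23,0,2,0],
    [29,0,2,0],
    [36,0,2,0],
    [43,0,2,0],
    [50,0,2,0],
  ],
)

```text
t: 3.88
position: [0.482, 0.0437, 0.0423]
tcp_rot: [0.994, 0.106, -0.0, -0.0]
ft_force: [-0.4, -0.1, 0.6]
grip_width: 0.349
grasp_force: 0.2
```

```bash
python3 -c "
from st import *
rep()
p,d=eyes.get_image('wrist'); cv2.imwrite('pics/w4.png',p)
"
```

```text
t 3.875 pos [0.482  0.0437 0.0423] intake [-116.5   21.8] yaw 12.16703369368711 down [-0.  0. -1.] w 0.34870676930938127 F [-0.43 -0.14  0.56]
delta tool mm to start at z=0: [-49.5  -1.2  42.3]
```

View pics/w4.png

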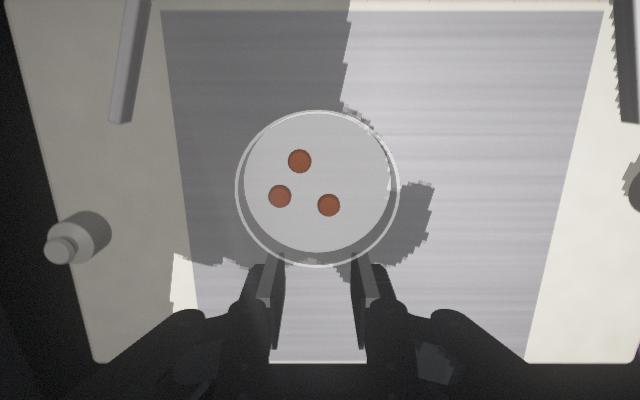

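The dish at (317,188) is cradled between both fingertips and moving straight. I'll keep pushing.

>>> step_arm(
  moves=[
    [8,0,0,0],
    [16,0,0,0],
    [24,0,0,0],
    [32,0,0,0],
    [40,0,0,0],
    [48,0,0,0],
    [56,0,0,0],
    [62,0,0,0],
  ],
)

```text
t: 4.92
position: [0.5426, 0.0568, 0.0423]
tcp_rot: [0.994, 0.106, -0.0, -0.0]
ft_force: [-0.3, -0.0, 0.3]
grip_width: 0.354
grasp_force: 0.3
```

```bash
python3 -c "
from st import *
rep()
p,d=eyes.get_image('wrist'); cv2.imwrite('pics/w5.png',p)
"
```

```text
t 4.925 pos [0.5426 0.0568 0.0423] intake [-54.6  21.8] yaw 12.169797503218721 down [-0.  0. -1.] w 0.3542769774122641 F [-0.34 -0.02  0.25]
delta tool mm to start at z=0: [-111.4   -1.1   42.3]
```

View pics/w5.png

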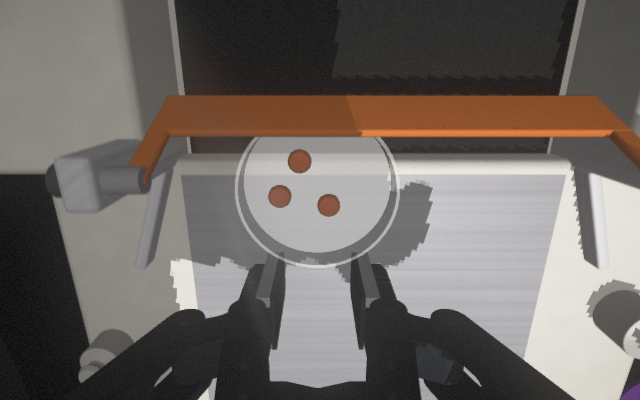

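The flap is held open by the dish, which is passing under it at about x = -14 mm. I'll push on until its rear is past the edge.

>>> step_arm(
  moves=[
    [7,0,0,0],
    [14,0,0,0],
    [21,0,0,0],
    [28,0,0,0],
    [35,0,0,0],
    [41,0,0,0],
    [46,0,0,0],
    [49,0,0,0],
  ],
)

```text
t: 5.98
position: [0.5903, 0.067, 0.0423]
tcp_rot: [0.994, 0.106, 0.0, -0.0]
ft_force: [0.5, 0.1, -0.1]
grip_width: 0.35
grasp_force: 0.1
```

```bash
python3 -c "
from st import *
rep()
p,d=eyes.get_image('wrist'); cv2.imwrite('pics/w6.png',p)
"
```

```text
t 5.975 pos [0.5903 0.067  0.0423] intake [-5.7 21.7] yaw 12.16789103560894 down [ 0.  0. -1.] w 0.3496798256549636 F [ 0.49  0.13 -0.12]
delta tool mm to start at z=0: [-160.3   -1.2   42.3]
```

View pics/w6.png

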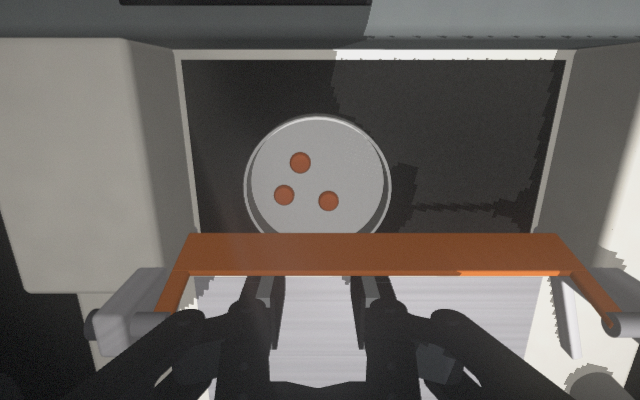

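The dish at (317,187) now looks about 10% smaller (147 px against 164 px), so it has dropped about 16 mm and lies in the well. I'll withdraw straight back, then lift.

>>> step_arm(
  moves=[
    [-12,0,0,0],
    [-28,0,0,0],
    [-44,0,0,0],
    [-60,0,0,0],
    [-76,0,0,0],
    [-90,0,0,0],
    [-90,0,-30,0],
    [-90,0,-60,0],
  ],
)

```text
t: 7.02
position: [0.5018, 0.0479, 0.1031]
tcp_rot: [0.994, 0.106, -0.0, -0.0]
ft_force: [0.4, -0.7, -0.3]
grip_width: 0.35
grasp_force: 0.0
```

>>> step_arm(
  moves=[
    [0,0,-40,0],
    [0,0,-80,0],
    [0,0,-120,0],
    [0,0,-120,0],
    [0,0,-120,0],
    [0,0,-120,0],
  ],
)

```text
t: 7.78
position: [0.5017, 0.048, 0.2215]
tcp_rot: [0.994, 0.106, -0.001, -0.0]
ft_force: [-0.4, -0.1, 0.0]
grip_width: 0.351
grasp_force: 0.0
```

```bash
python3 -c "
from st import *
rep()
p,d=eyes.get_image('wrist'); cv2.imwrite('pics/w7.png',p)
h=cv2.cvtColor(p,cv2.COLOR_BGR2HSV); m=cv2.inRange(h,(4,110,60),(22,255,255)); W=pts('wrist',d)
n,l,st,ce=cv2.connectedComponentsWithStats(m)
for k in range(1,n):
    if st[k,4]>15: print(st[k],ce[k].round(),np.median(W[l==k],0).round(4),I(np.median(W[l==k],0)))
"
```

```text
t 7.775 pos [0.5017 0.048  0.2215] intake [-96.4  21.8] yaw 12.16538541562766 down [-0.002 -0.    -1.   ] w 0.3513950205655424 F [-0.43 -0.1   0.03]
delta tool mm to start at z=0: [-69.3  -1.1 221.6]
[303   5  11  12 107] [308.  10.] [0.6329 0.0841 0.0306] [39.5 29.4]
[294  25  11  12  99] [299.  30.] [0.6167 0.0883 0.0306] [24.5 37. ]
[318  29  11  11  98] [323.  34.] [0.6181 0.0676 0.0305] [21.6 16.4]
[250  56 201   6 878] [348.  59.] [0.6011 0.0432 0.0664] [-0.2 -3.8]
[565  93  11   9  77] [570.  97.] [ 0.6166 -0.1782  0.0066] [ -31.8 -223.5]
[585 101  10   9  75] [590. 105.] [ 0.6138 -0.201   0.0064] [ -39.4 -245.2]
[564 111  10   9  72] [568. 115.] [ 0.6007 -0.1843  0.0065] [ -48.6 -226.1]
[517 233   9   8  50] [521. 236.] [ 0.4675 -0.1905  0.0062] [-180.2 -204.1]
[536 233   9   8  52] [540. 236.] [ 0.472  -0.2105  0.0064] [-180.  -224.5]
[528 246   9   8  53] [532. 249.] [ 0.4551 -0.209   0.0063] [-196.2 -219.5]
```

View pics/w7.png

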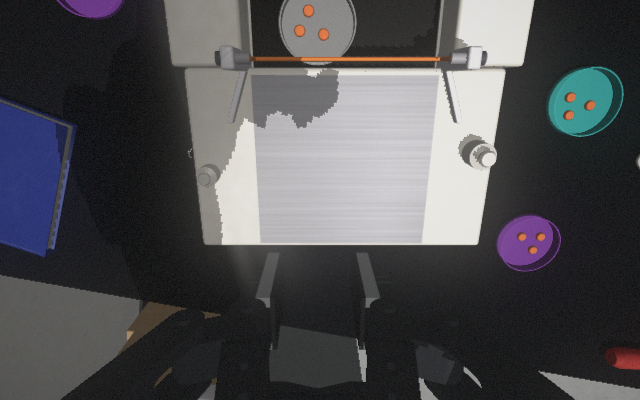

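The flap is a thin line at row 59 (x = -0.2 mm), so it hangs shut. The three tablets are all at 30.6 mm height, so the dish lies flat, centred near (30, 23) mm. The weights are upright, so I'll hand in.

```bash
python3 -c "
from h import *
print(workorder.sign_off())"
```

```text
the job is handed in; nothing more can be done
None
```

The job is handed in: the dish lies flat in the well behind the shut flap at about intake (30, 23) mm, it was only pushed, both weights stayed standing, and the vials were never approached; no verdict was returned.

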